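# Load the display case and hold its sprung lid for inspection

### The job

Raise the glazed lid of the display case past its balance point until its springs hold it open by themselves, and let go; then lay the top plaque of the stack flat and square in the middle of the empty felt board inside the case. Last, draw the lid back down to just below its balance point and keep holding it there, so that I can check the plaque before it is let down: finish while holding the lid, and never let it drop. Leave the other plaques stacked, the inkstone where it lies and everything else on the table in place.

Things in the scene. Friction and masses are not known exactly. Their poses are not given: they have to be found in the camera images.
- case: oak table-top display case 170 x 340 x 75 mm (its x, y, z), fixed on the table; origin at the centre of its underside; x points to its back, where the lid is hinged, y along its length, z up. Walls and floor 10 mm thick, open above once the lid is up; a strip 12 mm high and 8 mm thick on the floor at y = 0 parts it into two equal bays.
- hinge (a point): middle of the lid's hinge line, along the top edge of the case's back wall, 75.5 mm above the table; axes as the case, the lid turns about the y axis
- lid (a joint): lid angle, rad: 0 shut and level, growing as the front edge swings up, 1.66 open against its stop. Glazed oak frame 170 x 340 x 18 mm, 0.85 kg, on damped spring hinges. Balance point at 1.10 rad (63 degrees): let go below it the lid sinks shut (lifting from shut takes 2 N at the pull), above it the springs carry it to the stop and keep it there. Just below it weighs only some 0.5 N at the pull.
- pull (a point): middle of the lid's pull, a round brass bar 11 mm thick, 130 mm long, along y, on posts 55 mm either side of the middle, its centre 40 mm off the lid's front edge. Lid shut: in front of the case, 210 mm before and 9 mm above the hinge line, 84 mm above the table; lid open: on top. Axes turn with the lid: x to the hinge, y along the bar. Pinched from above at any lid angle, it turns in the fingers.
- board: grey felt-covered display board 90 x 130 x 6 mm (its x, y, z), fixed on the floor of the empty bay of the case, left or right, square with the case; origin at the centre of its underside, 10 mm above the table; the plaque is to lie on its top, long side along the board's y
- plaque_a: top plaque of the stack: plain rosewood slab 60 x 100 x 15 mm (its x, y, z), 0.05 to 0.11 kg, with two small dark hanging holes on its upper face; origin at the centre of its underside, 45 mm above the table at the start; either way round is right on the board
- plaque_b: second plaque of the stack, same size; origin at the centre of its underside; stays
- plaque_c: third plaque of the stack, same size; stays
- plaque_d: lowest plaque of the stack, same size, lying on the table; stays
- inkstone: round dark lidded inkstone, 94 mm across and 38 mm high, lying in the other bay of the case; origin at the centre of its underside; stays
- weight: bamboo paperweight bar 180 x 40 x 16 mm beside the stack; bystander
- cup: celadon cup, 74 mm across, 75 mm high, beside the case; bystander
- bowl: celadon bowl, 124 mm across, 50 mm high; bystander
- phone: black phone 150 x 72 x 8 mm; bystander
- ink_bottle: black ink bottle, 58 mm across, 120 mm high; bystander
- ink_pot: open black stone ink pot, 90 mm across, 40 mm high; bystander
Mind the look-alikes: they are no part of the job. What is shaped like the plaque_a but pink or turquoise is not meant.

How it is judged:
By the outcome, as a careful person would: the job done as asked, in the order asked, and still so for the second after the job is handed in, while the arm keeps its last pose, push and grip.
It also fails if it takes over 72 s, if anything falls off the work surface, if the arm or the gripper's body presses on something with over 40 N, if the wrist force passes 120 N, or if a joint passes its speed limit or range.

### The arm

A 6-joint arm with a two-finger parallel gripper is mounted at the origin on the work surface. World frame = base frame: x ahead of the robot, y to its left, z up, the work surface at z = 0. Lengths are in m, angles in rad, forces in N, time in s.
With the tool pointing down it reaches from about 0.4 to 0.825 m from the base axis. Payload 7 kg.
Tool frame: the origin (TCP) lies at the very end of the fingers, on their centre line; the grasp point (between the pads) lies 19 mm behind it; z points along the fingers, x is the direction in which the jaws open and shut, and the axes are right-handed (so a half turn about z gives the same grasp; the last joint's range is limited). The gripper opens to 85 mm and grips with 20 to 120 N. Pads are 22 mm wide; open, the fingers measure 114 mm over their backs; the gripper's body (76 mm by 85 mm) begins 54 mm behind the grasp point. The pads swing forward as they close: fully open they stand 13 mm farther back than shut.
Start: joints at [-1.058, 0.359, 0.012, 0, -1.224, -0.288], TCP at [0.15, -0.658, 0.231] pointing down, gripper open.
Joint ranges: [-3.07, 3.07], [-1.43, 2.12], [-1.02, 1.25], [-3.03, 1.67], [-3.05, -0], [-3.03, 3.03]. Speed limits (rad/s): [2.39, 2.39, 3.01, 3.14, 3.14, 3.14].

### API

Orientations are given as a rotation vector (axis times angle).
In Python, from cell import r gives the robot as it stands.
- The arm moves only by the shell command python3 -m crank 'ROWS' [FORCE]. ROWS is JSON, a list of rows, each an object of numbers: "dx", "dy", "dz": the shift along the tool's x, y, z in m; "rx", "ry", "rz": the turn, a rotation vector about the tool's x, y, z in degrees; "hand": the gripper command: -1 is shut, 1 is fully open, values between are in proportion. A call has 1 to 12 rows; each row is the pose to reach, as a shift and turn from the pose commanded when the call began, along the tool's axes at that moment; what a row does not reach only later rows make up. A row lasts 1/8 s, in which the tool goes at most 62.5 mm and 10.7 degrees, less where a joint would pass 70% of its speed; a pose out of reach is approached as far as the arm can. A call with a gripper value outside its range is refused whole. The fingers move at their own pace and stop on an object; FORCE is the grip in N (left out, the last holds). Time passes only in rows, so rows that repeat a pose let the fingers close. It gives the time, the measured TCP pose, the force and the opening at its end, in the units of the state.
- r.get_obs(): the state, without advancing time (a new reading comes with each control period).
- r.get_image(name): name is "side" or "top"; returns (picture, depth): 480x640x3 uint8, red, green, blue; 480x640 float32, m along the optical axis (not along the pixel's ray), 0 where there is no reading.
- r.camera_model(name): a dict with "fx", "fy", "cx", "cy" (pixels), "dist_coeffs" ([k1, k2, p1, p2, k3] as OpenCV has them; the pictures are not rectified), "origin" and "orientation" of the camera in the world. Camera axes: x right, y down, z forward; pixel columns grow to the right and rows downward; lengths in m; the calibration is good to about 2 mm. A picture is of the moment at which its call begins. camera_model takes no time and is no camera call.
- r.job_done(): hands the job in, once; it reports no verdict.
The state is a dict: "clock": time; "qpos": joint angles; "qvel": joint speeds; "effort": joint torques, N m; "tcp_pos": TCP position; "tcp_rot": TCP orientation; "contact_force": force on the tool from outside, world axes, zero at the start; "wrist_torque": the same for the moment, N m; "width": finger opening in m.
Only numpy, scipy, OpenCV 4.12 (cv2) and the standard library are available. Lean on these libraries where they do the work, as an engineer would, in place of code of your own. Each camera call takes 0.05 s, during which the arm holds its last target. There are 200 camera calls.

## Working session

There is one attempt and no reset: what is moved stays moved. The work goes in short steps, Python scripts to look and compute and a shell command to move; the robot and the scene stay as the last step left them, time stands still between calls to the robot, and variables do not carry over. Pictures are saved under pics/ and viewed, about 8 in all and at most 12, crops included, and the job is handed in when it is done.

```bash
ls; mkdir -p pics
cat > h.py <<'E'
import numpy as np, cv2
from cell import r
from scipy.spatial.transform import Rotation as R
def cam(n):
    c=r.camera_model(n); K=np.array([[c['fx'],0,c['cx']],[0,c['fy'],c['cy']],[0,0,1.]])
    o=np.array(c['orientation'],float)
    M=o if o.shape==(3,3) else R.from_rotvec(o).as_matrix()
    return K,np.array(c['dist_coeffs'],float),np.array(c['origin'],float),M
def ray(n,u,v):
    K,d,o,M=cam(n); p=cv2.undistortPoints(np.array([[[u,v]]],float),K,d)[0,0]
    return o,M@np.array([p[0],p[1],1.])
def atz(n,u,v,z):
    o,q=ray(n,u,v); return o+q*(z-o[2])/q[2]
def atd(n,u,v,D):
    o,q=ray(n,u,v); w=D[max(0,int(v)-1):int(v)+2,max(0,int(u)-1):int(u)+2]; w=w[w>0]
    return o+q*np.median(w) if w.size else None
def proj(n,P):
    K,d,o,M=cam(n); P=np.atleast_2d(P)
    return cv2.projectPoints((P-o)@M,np.zeros(3),np.zeros(3),K,d)[0][:,0]
def snap(n,tag):
    im,D=r.get_image(n); cv2.imwrite(f'pics/{tag}.png',im[:,:,::-1]); np.save(f'pics/{tag}.npy',D); return im,D
E
python3 - <<'E'
from h import *
for n in('top','side'):
    snap(n,n+'0'); print(r.camera_model(n))
print(r.get_obs())
E
```

```text
pics
{'fx': 608.2454263004836, 'fy': 608.2454263004836, 'cx': 319.3345068713384, 'cy': 240.00185559669134, 'dist_coeffs': array([-0.1611526,  0.       ,  0.       ,  0.       ,  0.       ]), 'origin': array([ 0.42997634, -0.01464131,  1.52898947]), 'orientation': array([-2.22754542,  2.18688126, -0.04984094])}
{'fx': 507.82842128834136, 'fy': 507.82842128834136, 'cx': 318.80111487411256, 'cy': 238.57032315122754, 'dist_coeffs': array([0.03273674, 0.        , 0.        , 0.        , 0.        ]), 'origin': array([ 0.34789387, -1.03585052,  0.85000418]), 'orientation': array([-2.22903093,  0.16394812, -0.0920758 ])}
{'clock': 0.1, 'qpos': array([-1.05794506e+00,  3.59331519e-01,  1.11624472e-02, -2.78370441e-04,
       -1.22410978e+00, -2.88100295e-01]), 'qvel': array([-0.00055334, -0.0008985 ,  0.00242153,  0.00050769,  0.00031304,
       -0.00088884]), 'effort': array([-1.92737192e-03, -5.84766412e+01,  2.94110531e+01,  6.95467785e+00,
       -3.17694779e-03, -3.21168397e-05]), 'tcp_pos': array([ 0.15030385, -0.65761821,  0.23045751]), 'tcp_rot': array([-1.95764024e+00, -2.45544971e+00, -1.25495650e-03]), 'contact_force': array([0.21209919, 0.41530399, 0.01129832]), 'wrist_torque': array([ 0.00570811,  0.00014924, -0.09030748]), 'width': 0.08537490369560426}
```

View pics/top0.png

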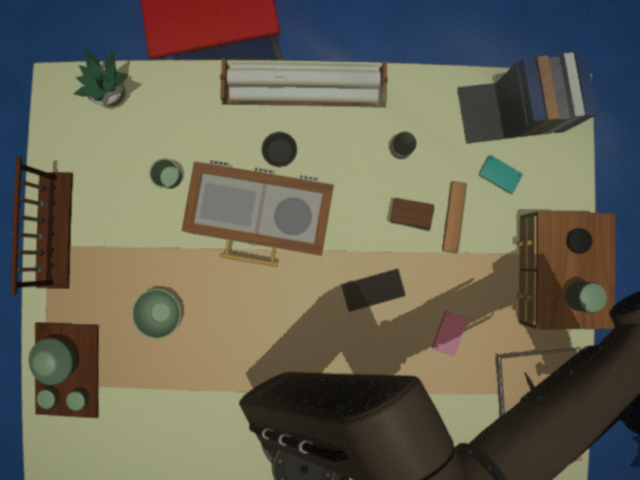

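View pics/side0.png

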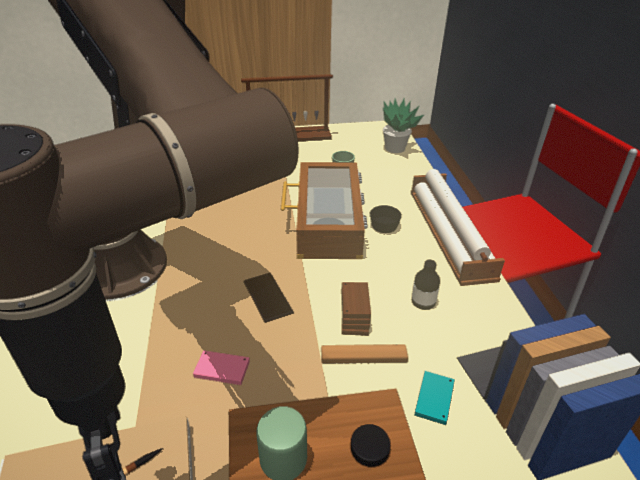

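Top view: the case is at (258,208), with the pull at (249,256), the board in the left bay at (229,201) and the inkstone at (294,216). Candidates for plaque_a are the rosewood stack (412,213), the pink slab (450,333), the turquoise slab (500,174), the black phone (373,290) and the bamboo bar (455,216). By the description it is the rosewood stack. I'll check it in a crop.

Run:
```python
import cv2
im=cv2.imread('pics/top0.png')
a=cv2.resize(im[150:275,170:345],None,fx=4.5,fy=4.5,interpolation=cv2.INTER_CUBIC)
cv2.imwrite('pics/c1.png',a)
b=cv2.resize(im[185:240,380:475],None,fx=8,fy=8,interpolation=cv2.INTER_CUBIC)
cv2.imwrite('pics/c2.png',b)
```

```text
(no output)
```

View pics/c1.png

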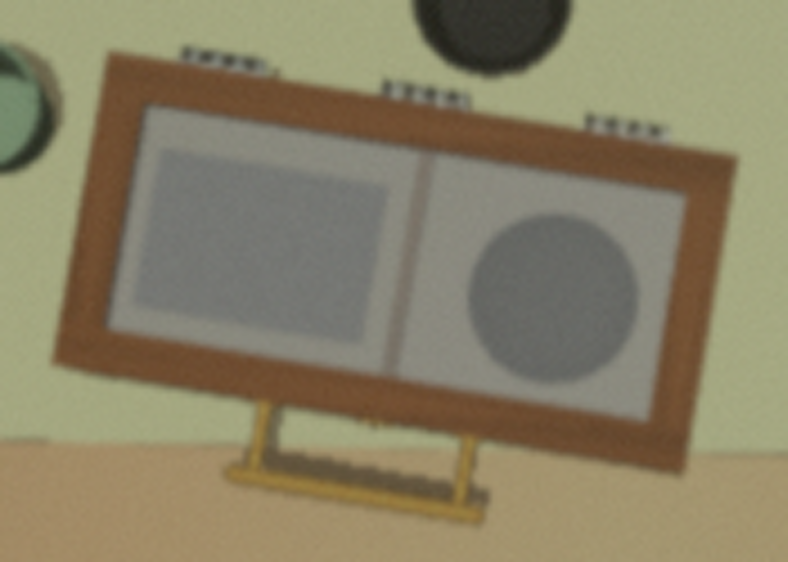

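View pics/c2.png

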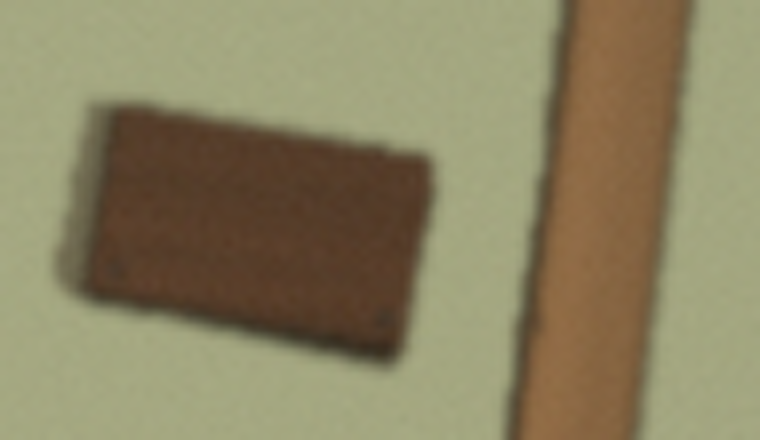

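Crop 1: lid corners at (110,52), (737,157), (684,474), (53,363) and bar ends at (230,473) and (480,517). Crop 2: rosewood top with two dark holes, and corners at about (115,105), (432,157), (402,350), (90,292). This is plaque_a.

Run:
```python
from h import *
f=lambda pts,s,ox,oy,z:np.array([atz('top',(u+.5)/s-.5+ox,(v+.5)/s-.5+oy,z) for u,v in pts])
L=f([(110,52),(737,157),(684,474),(53,363)],4.5,170,150,.0935)
B=f([(230,473),(480,517)],4.5,170,150,.087)
P=f([(115,105),(432,157),(402,350),(90,292)],8,380,185,.060)
Bd=f([(163,150),(388,184),(361,343),(135,303)],4.5,170,150,.016)
def rep(n,C):
    c=C.mean(0); e=[np.linalg.norm(C[i]-C[(i+1)%4])*1e3 for i in range(4)]
    y=(C[0]+C[3]-C[1]-C[2])[:2]; x=(C[0]+C[1]-C[2]-C[3])[:2]
    print(n,c.round(4),np.round(e,1),'yaw from y',np.degrees(np.arctan2(-y[0],y[1])).round(2),'from x',np.degrees(np.arctan2(x[1],x[0])).round(2))
rep('lid',L);rep('plq',P);rep('board',Bd)
y=B[0]-B[1];print('bar',B.mean(0).round(4),np.linalg.norm(y),np.degrees(np.arctan2(-y[0],y[1])))
D=np.load('pics/top0.npy')
for u,v in[(412,210),(404,206),(420,215),(190,210),(258,248),(328,220),(320,120)]: print(u,v,atd('top',u,v,D).round(4))
Ds=np.load('pics/side0.npy')
for u,v in[(355,297),(330,250),(303,210)]: print('s',u,v,atd('side',u,v,Ds).round(4))
# local frame from lid + bar
```

```text
lid [0.5568 0.1219 0.0935] [337.8 169.4 338.5 168. ] yaw from y -8.75 from x -8.58
plq [ 0.5541 -0.2515  0.06  ] [98.6 59.8 97.1 57.6] yaw from y -8.66 from x -7.68
board [0.5711 0.2036 0.016 ] [127.7  89.7 128.5  86.9] yaw from y -8.35 from x -8.51
bar [0.433  0.1406 0.087 ] 0.13437392344412372 -8.82571929040391
412 210 [ 0.5609 -0.2512  0.0598]
404 206 [ 0.5703 -0.2316  0.0593]
420 215 [ 0.5493 -0.2713  0.0582]
190 210 [0.5483 0.2828 0.0917]
258 248 [ 0.4629  0.1267 -0.0023]
328 220 [ 0.5367 -0.0484 -0.0013]
320 120 [ 0.7916 -0.0236  0.0019]
s 355 297 [ 0.5549 -0.2531  0.0589]
s 330 250 [ 0.5347 -0.0468  0.0282]
s 303 210 [0.4779 0.0478 0.0929]
```

```bash
cat >> h.py <<'E'
def plan(P,yaw,tilt=0):
    """shift/turn in present tool axes to reach P with tool down, tool x at yaw deg"""
    s=r.get_obs(); M=R.from_rotvec(s['tcp_rot']); y=np.radians(yaw)
    x=np.array([np.cos(y),np.sin(y),0]); z=np.array([0,0,-1.]); T=R.from_matrix(np.c_[x,np.cross(z,x),z])
    d=M.inv().apply(np.array(P)-s['tcp_pos']); t=(M.inv()*T).as_rotvec(degrees=True)
    print('P',np.round(P,4),'d mm',(d*1e3).round(1),'turn',t.round(2))
A=np.radians(-8.7); EX=np.array([np.cos(A),np.sin(A),0]); EY=np.array([-np.sin(A),np.cos(A),0]); EZ=np.array([0,0,1.])
C=np.array([.5568,.1219,0]); H=C+.085*EX+.0755*EZ
def pull(t): return H+EX*(-.21*np.cos(t)+.009*np.sin(t))+EZ*(.21*np.sin(t)+.009*np.cos(t))
E
python3 - <<'E'
from h import *
D=np.load('pics/top0.npy')
for u,v in[(585,295),(590,290),(530,270),(575,240),(500,370),(403,140),(455,333),(160,312)]: print(u,v,atd('top',u,v,D).round(3))
s=r.get_obs();print(s['tcp_pos'],R.from_rotvec(s['tcp_rot']).as_matrix().round(3).tolist())
plan([.42,-.28,.25],171.3)
plan(pull(0)+[0,0,.10],171.3)
E
```

```text
585 295 [ 0.366 -0.62   0.221]
590 290 [ 0.377 -0.633  0.22 ]
530 270 [ 0.419 -0.54   0.084]
575 240 [ 0.491 -0.626  0.15 ]
500 370 [ 0.166 -0.487  0.029]
403 140 [ 0.721 -0.219  0.119]
455 333 [ 0.258 -0.373  0.013]
160 312 [0.296 0.372 0.004]
[ 0.15030385 -0.65761821  0.23045751] [[-0.223, 0.975, -0.0], [0.975, 0.223, 0.001], [0.001, -0.0, -1.0]]
P [ 0.42 -0.28  0.25] d mm [308.1 347.  -19.1] turn [ 4.000e-02 -8.000e-02 -6.843e+01]
P [0.4332 0.1408 0.1845] d mm [715.3 453.7  47. ] turn [ 4.000e-02 -8.000e-02 -6.843e+01]
```

```bash
python3 -m crank '[{"dx":0.15,"dy":0.18,"dz":-0.03,"rz":-30,"hand":-0.2},{"dx":0.15,"dy":0.18,"dz":-0.03,"rz":-30,"hand":-0.2},{"dx":0.15,"dy":0.18,"dz":-0.03,"rz":-30,"hand":-0.2},{"dx":0.308,"dy":0.347,"dz":-0.03,"rz":-68.4,"hand":-0.2},{"dx":0.308,"dy":0.347,"dz":-0.03,"rz":-68.4,"hand":-0.2},{"dx":0.308,"dy":0.347,"dz":-0.03,"rz":-68.4,"hand":-0.2},{"dx":0.308,"dy":0.347,"dz":-0.03,"rz":-68.4,"hand":-0.2},{"dx":0.715,"dy":0.454,"dz":0,"rz":-68.4,"hand":-0.2},{"dx":0.715,"dy":0.454,"dz":0.02,"rz":-68.4,"hand":-0.2},{"dx":0.715,"dy":0.454,"dz":0.03,"rz":-68.4,"hand":-0.2},{"dx":0.715,"dy":0.454,"dz":0.047,"rz":-68.4,"hand":-0.2},{"dx":0.715,"dy":0.454,"dz":0.047,"rz":-68.4,"hand":-0.2}]' 30
python3 - <<'E'
from h import *
print(r.get_obs()['width']); plan(pull(0)+[0,0,.06],171.3); plan(pull(0)+[0,0,-.019],171.3)
E
```

```text
0.08537490369560426
P [0.4332 0.1408 0.1445] d mm [715.2 453.7  87. ] turn [ 4.000e-02 -8.000e-02 -6.843e+01]
P [0.4332 0.1408 0.0655] d mm [715.1 453.7 166. ] turn [ 4.000e-02 -8.000e-02 -6.843e+01]$[0]: bad value
```

```bash
python3 -m crank --help; python3 -m crank '[{"dx":0.03,"dy":0.036,"dz":-0.01,"rz":-6,"hand":-0.2}]' 30
```

```text
invalid input: not JSON, or not a number
$[0]: bad value
```

```bash
python3 -m crank '[{"dx":0.03,"dy":0.036,"dz":-0.01,"rx":0,"ry":0,"rz":-6,"hand":1}]' 30;  python3 -c "
from cell import r;print(r.get_obs()['clock'])"
```

```text
clock: 0.22
tcp_pos: [0.1776, -0.6208, 0.239]
tcp_rot: [-1.827, -2.552, -0.002]
contact_force: [2.0, 0.7, 0.6]
width: 0.0856
0.225
```

```bash
python3 -m crank '[{"dx":0.03,"dy":0.036,"dz":-0.01,"rx":0,"ry":0,"rz":-6,"hand":-0.2}]' 30
python3 - <<'E'
from h import *
print(r.get_obs()['width']); plan([.42,-.28,.26],171.3); plan(pull(0)+[0,0,.06],171.3); plan(pull(0)+[0,0,-.019],171.3)
E
```

```text
clock: 0.35
tcp_pos: [0.2034, -0.5798, 0.2503]
tcp_rot: [-1.687, -2.648, -0.001]
contact_force: [0.9, 0.1, -0.1]
width: 0.0696
0.0695758702446709
P [ 0.42 -0.28  0.26] d mm [180.1 323.   -9.4] turn [ 4.000e-02 -1.100e-01 -5.629e+01]
P [0.4332 0.1408 0.1445] d mm [555.7 512.9 106.8] turn [ 4.000e-02 -1.100e-01 -5.629e+01]
P [0.4332 0.1408 0.0655] d mm [555.5 512.9 185.8] turn [ 4.000e-02 -1.100e-01 -5.629e+01]
```

All seven keys are needed in each row.

```bash
python3 -m crank '[{"dx":0.036,"dy":0.065,"dz":-0.01,"rx":0,"ry":0,"rz":-10,"hand":-0.2},{"dx":0.072,"dy":0.13,"dz":-0.01,"rx":0,"ry":0,"rz":-20,"hand":-0.2},{"dx":0.108,"dy":0.195,"dz":-0.01,"rx":0,"ry":0,"rz":-30,"hand":-0.2},{"dx":0.144,"dy":0.26,"dz":-0.01,"rx":0,"ry":0,"rz":-40,"hand":-0.2},{"dx":0.18,"dy":0.323,"dz":-0.01,"rx":0,"ry":0,"rz":-50,"hand":-0.2},{"dx":0.555,"dy":0.513,"dz":0.0,"rx":0,"ry":0,"rz":-56.3,"hand":-0.2},{"dx":0.555,"dy":0.513,"dz":0.05,"rx":0,"ry":0,"rz":-56.3,"hand":-0.2},{"dx":0.555,"dy":0.513,"dz":0.05,"rx":0,"ry":0,"rz":-56.3,"hand":-0.2},{"dx":0.555,"dy":0.513,"dz":0.1,"rx":0,"ry":0,"rz":-56.3,"hand":-0.2},{"dx":0.555,"dy":0.513,"dz":0.1,"rx":0,"ry":0,"rz":-56.3,"hand":-0.2},{"dx":0.555,"dy":0.513,"dz":0.1,"rx":0,"ry":0,"rz":-56.3,"hand":-0.2},{"dx":0.555,"dy":0.513,"dz":0.1,"rx":0,"ry":0,"rz":-56.3,"hand":-0.2}]' 30
python3 - <<'E'
from h import *
plan(pull(0)+[0,0,.06],171.3); plan(pull(0)+[0,0,-.019],171.3)
E
```

```text
clock: 1.85
tcp_pos: [0.4301, 0.0956, 0.1655]
tcp_rot: [0.241, 3.132, 0.001]
contact_force: [1.4, -0.2, 1.2]
width: 0.0341
P [0.4332 0.1408 0.1445] d mm [ 3.8 45.2 21. ] turn [ 0.03  0.03 -0.09]
P [0.4332 0.1408 0.0655] d mm [  3.9  45.1 100. ] turn [ 0.03  0.03 -0.09]
```

```bash
python3 -m crank '[{"dx":0,"dy":0,"dz":0,"rx":0,"ry":0,"rz":0,"hand":-0.2},{"dx":0,"dy":0,"dz":0,"rx":0,"ry":0,"rz":0,"hand":-0.2}]' 30
python3 - <<'E'
from h import *
plan(pull(0)+[0,0,-.019],171.3)
E
```

```text
clock: 2.1
tcp_pos: [0.43, 0.0935, 0.1656]
tcp_rot: [-0.24, -3.132, 0.001]
contact_force: [0.0, -0.1, 0.4]
width: 0.0341
P [0.4332 0.1408 0.0655] d mm [  4.   47.3 100. ] turn [-0.05 -0.05 -0.05]
```

```bash
python3 -m crank '[{"dx":0.004,"dy":0.047,"dz":0.0,"rx":0,"ry":0,"rz":0,"hand":-0.2},{"dx":0.004,"dy":0.047,"dz":0.03,"rx":0,"ry":0,"rz":0,"hand":-0.2},{"dx":0.004,"dy":0.047,"dz":0.06,"rx":0,"ry":0,"rz":0,"hand":-0.2},{"dx":0.004,"dy":0.047,"dz":0.08,"rx":0,"ry":0,"rz":0,"hand":-0.2},{"dx":0.004,"dy":0.047,"dz":0.1,"rx":0,"ry":0,"rz":0,"hand":-0.2},{"dx":0.004,"dy":0.047,"dz":0.1,"rx":0,"ry":0,"rz":0,"hand":-0.2},{"dx":0.004,"dy":0.047,"dz":0.1,"rx":0,"ry":0,"rz":0,"hand":-0.2}]' 30
python3 - <<'E'
from h import *
plan(pull(0)+[0,0,-.019],171.3); snap('side','s1')
im=cv2.imread('pics/s1.png'); cv2.imwrite('pics/s1c.png',cv2.resize(im[130:280,230:400],None,fx=3.5,fy=3.5))
E
```

```text
clock: 2.98
tcp_pos: [0.4343, 0.1402, 0.0667]
tcp_rot: [0.243, 3.131, 0.001]
contact_force: [0.2, -1.1, 1.2]
width: 0.0341
P [0.4332 0.1408 0.0655] d mm [1.1 0.5 1.2] turn [ 0.04  0.05 -0.18]
```

View pics/s1c.png

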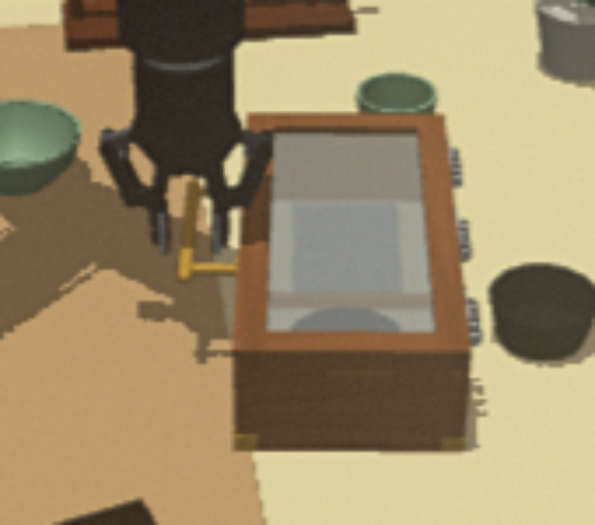

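The jaws straddle the brass bar (fingers at crop (160,235) and (218,235), bar at (192,220)). Closing now.

```bash
python3 -m crank '[{"dx":0.001,"dy":0,"dz":0.001,"rx":0,"ry":0,"rz":0,"hand":-1},{"dx":0.001,"dy":0,"dz":0.001,"rx":0,"ry":0,"rz":0,"hand":-1},{"dx":0.001,"dy":0,"dz":0.001,"rx":0,"ry":0,"rz":0,"hand":-1},{"dx":0.001,"dy":0,"dz":0.001,"rx":0,"ry":0,"rz":0,"hand":-1}]' 40
python3 - <<'E'
from h import *
s=r.get_obs(); p0=s['tcp_pos']; M=R.from_rotvec(s['tcp_rot']); print(s['contact_force'])
for t in np.arange(.1,1.61,.1): print(round(t,2),(M.inv().apply(pull(t)-pull(0))*1e3).round(0))
E
```

```text
clock: 3.52
tcp_pos: [0.4335, 0.1409, 0.0655]
tcp_rot: [0.24, 3.131, 0.001]
contact_force: [4.3, -3.5, 0.9]
width: 0.0095
[ 4.30480869 -3.52183688  0.87609724]
0.1 [ -2.   0. -21.]
0.2 [ -6.   0. -42.]
0.3 [-12.   0. -62.]
0.4 [-20.   0. -81.]
0.5 [ -30.    0. -100.]
0.6 [ -42.    0. -117.]
0.7 [ -55.    0. -133.]
0.8 [ -70.    0. -148.]
0.9 [ -87.    0. -161.]
1.0 [-104.    0. -172.]
1.1 [-123.    0. -182.]
1.2 [-143.    0. -190.]
1.3 [-163.    0. -195.]
1.4 [-184.    0. -199.]
1.5 [-204.    0. -201.]
1.6 [-225.    0. -200.]
```

```bash
python3 -m crank '[{"dx":-0.002,"dy":0,"dz":-0.021,"rx":0,"ry":0,"rz":0,"hand":-1},{"dx":-0.006,"dy":0,"dz":-0.042,"rx":0,"ry":0,"rz":0,"hand":-1},{"dx":-0.012,"dy":0,"dz":-0.062,"rx":0,"ry":0,"rz":0,"hand":-1},{"dx":-0.020,"dy":0,"dz":-0.081,"rx":0,"ry":0,"rz":0,"hand":-1},{"dx":-0.030,"dy":0,"dz":-0.100,"rx":0,"ry":0,"rz":0,"hand":-1},{"dx":-0.042,"dy":0,"dz":-0.117,"rx":0,"ry":0,"rz":0,"hand":-1}]' 40
python3 - <<'E'
from h import *
snap('side','s2'); plan(pull(.6)+[0,0,-.019],171.3)
E
```

```text
clock: 4.28
tcp_pos: [0.4723, 0.1348, 0.1822]
tcp_rot: [-0.242, -3.129, -0.002]
contact_force: [-9.3, 7.5, 2.7]
width: 0.0093
P [0.4745 0.1345 0.1825] d mm [-0.6 -0.   1.9] turn [ 0.03 -0.09 -0.1 ]
```

View pics/s2.png

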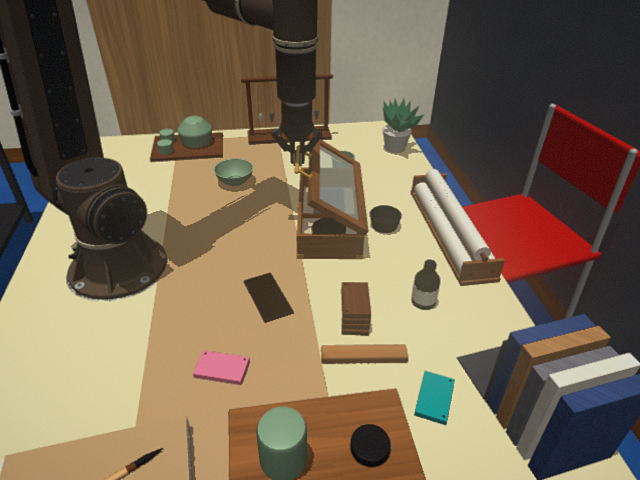

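The lid is following and stands about 0.6 rad open (pull at (299,170)). I'll carry on to 1.5.

```bash
python3 -m crank '[{"dx":-0.013,"dy":0,"dz":-0.016,"rx":0,"ry":0,"rz":0,"hand":-1},{"dx":-0.028,"dy":0,"dz":-0.031,"rx":0,"ry":0,"rz":0,"hand":-1},{"dx":-0.045,"dy":0,"dz":-0.044,"rx":0,"ry":0,"rz":0,"hand":-1},{"dx":-0.062,"dy":0,"dz":-0.055,"rx":0,"ry":0,"rz":0,"hand":-1},{"dx":-0.081,"dy":0,"dz":-0.065,"rx":0,"ry":0,"rz":0,"hand":-1},{"dx":-0.101,"dy":0,"dz":-0.073,"rx":0,"ry":0,"rz":0,"hand":-1},{"dx":-0.121,"dy":0,"dz":-0.078,"rx":0,"ry":0,"rz":0,"hand":-1},{"dx":-0.142,"dy":0,"dz":-0.082,"rx":0,"ry":0,"rz":0,"hand":-1},{"dx":-0.162,"dy":0,"dz":-0.084,"rx":0,"ry":0,"rz":0,"hand":-1},{"dx":-0.178,"dy":0,"dz":-0.083,"rx":0,"ry":0,"rz":0,"hand":-1},{"dx":-0.178,"dy":0,"dz":-0.083,"rx":0,"ry":0,"rz":0,"hand":-1}]' 40
python3 - <<'E'
from h import *
plan(pull(1.58)+[0,0,-.019],171.3);plan(pull(1.66)+[0,0,-.019],171.3)
E
```

```text
clock: 5.7
tcp_pos: [0.6526, 0.1073, 0.2667]
tcp_rot: [0.241, 3.128, 0.002]
contact_force: [2.1, 1.1, 7.0]
width: 0.0097
P [0.6516 0.1074 0.2664] d mm [ 1.  -0.   0.2] turn [ 0.08  0.26 -0.11]
P [0.6682 0.1049 0.2649] d mm [-15.7   0.    1.9] turn [ 0.08  0.26 -0.11]
```

```bash
python3 -m crank '[{"dx":0,"dy":0,"dz":0,"rx":0,"ry":0,"rz":0,"hand":0.1},{"dx":0,"dy":0,"dz":0,"rx":0,"ry":0,"rz":0,"hand":0.1},{"dx":-0.004,"dy":0,"dz":0,"rx":0,"ry":0,"rz":0,"hand":0.1},{"dx":-0.004,"dy":0,"dz":-0.03,"rx":0,"ry":0,"rz":0,"hand":0.1},{"dx":-0.004,"dy":0,"dz":-0.08,"rx":0,"ry":0,"rz":0,"hand":0.1},{"dx":0,"dy":0,"dz":-0.08,"rx":0,"ry":0,"rz":0,"hand":0.1},{"dx":0,"dy":0,"dz":-0.08,"rx":0,"ry":0,"rz":0,"hand":0.1}]' 30
python3 - <<'E'
from h import *
plan([.5541,-.2515,.14],171.5)
E
```

```text
clock: 6.58
tcp_pos: [0.6496, 0.1071, 0.3446]
tcp_rot: [-0.241, -3.132, -0.0]
contact_force: [-0.0, 0.3, 0.5]
width: 0.0468
P [ 0.5541 -0.2515  0.14  ] d mm [  39.3 -369.   204.5] turn [ 0.02 -0.03 -0.31]
```

```bash
python3 -m crank '[{"dx":0.039,"dy":-0.369,"dz":0,"rx":0,"ry":0,"rz":-0.3,"hand":0.8},{"dx":0.039,"dy":-0.369,"dz":0,"rx":0,"ry":0,"rz":-0.3,"hand":0.8},{"dx":0.039,"dy":-0.369,"dz":0,"rx":0,"ry":0,"rz":-0.3,"hand":0.8},{"dx":0.039,"dy":-0.369,"dz":0.0,"rx":0,"ry":0,"rz":-0.3,"hand":0.8},{"dx":0.039,"dy":-0.369,"dz":0.0,"rx":0,"ry":0,"rz":-0.3,"hand":0.8},{"dx":0.039,"dy":-0.369,"dz":0.05,"rx":0,"ry":0,"rz":-0.3,"hand":0.8},{"dx":0.039,"dy":-0.369,"dz":0.1,"rx":0,"ry":0,"rz":-0.3,"hand":0.8},{"dx":0.039,"dy":-0.369,"dz":0.15,"rx":0,"ry":0,"rz":-0.3,"hand":0.8},{"dx":0.039,"dy":-0.369,"dz":0.204,"rx":0,"ry":0,"rz":-0.3,"hand":0.8},{"dx":0.039,"dy":-0.369,"dz":0.204,"rx":0,"ry":0,"rz":-0.3,"hand":0.8},{"dx":0.039,"dy":-0.369,"dz":0.204,"rx":0,"ry":0,"rz":-0.3,"hand":0.8},{"dx":0.039,"dy":-0.369,"dz":0.204,"rx":0,"ry":0,"rz":-0.3,"hand":0.8}]' 30
python3 - <<'E'
from h import *
plan([.5541,-.2515,.14],171.5)
im,D=snap('side','s3'); o=r.get_obs(); 
t,_=snap('top','t3')
print(proj('side',o['tcp_pos']),proj('side',[[.5541,-.2515,.06]]), proj('top',[C+.0815*EY+.016*EZ]))
a=cv2.resize(im[190:350,290:420,::-1],None,fx=3.7,fy=3.7,interpolation=cv2.INTER_CUBIC)
b=cv2.resize(t[130:278,170:310,::-1],None,fx=4,fy=4,interpolation=cv2.INTER_CUBIC)[:592,:]
a=a[:592]; 
if a.shape[0]<592: b=b[:a.shape[0]]
ab=np.hstack([a[:, :300*1] if 0 else cv2.resize(a,(int(a.shape[1]*.5),int(a.shape[0]*.5))),]) if 0 else a
cv2.imwrite('pics/s3c.png',a); cv2.imwrite('pics/t3c.png',b)
E
```

```text
clock: 8.07
tcp_pos: [0.5565, -0.2519, 0.1433]
tcp_rot: [0.232, 3.129, -0.001]
contact_force: [-0.6, 0.0, 1.0]
width: 0.0767
P [ 0.5541 -0.2515  0.14  ] d mm [2.4 0.  3.3] turn [-0.02  0.21  0.01]
[[357.60207805 267.79292442]] [[354.51620124 296.1571439 ]] [[228.10409589 204.79021917]]
```

View pics/t3c.png

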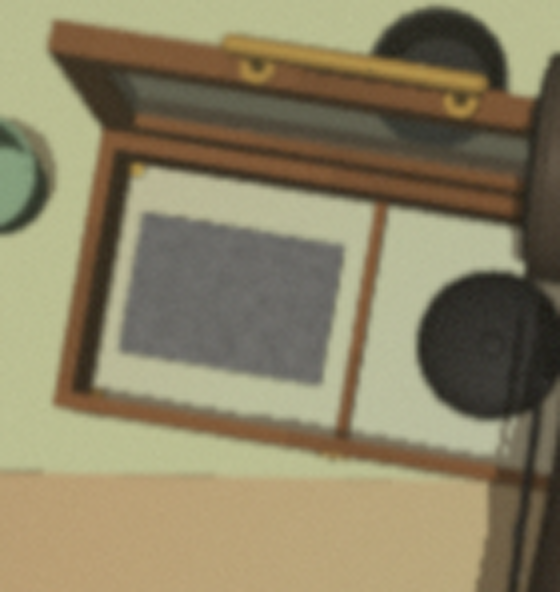

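View pics/s3c.png

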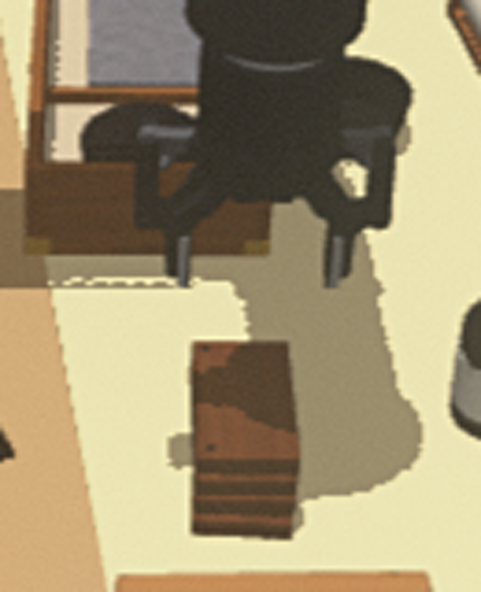

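Top crop: the lid is standing open and the board corners are at (145,212), (345,245), (322,385), (119,352). Side crop: fingertips at (185,285) and (332,285), with the plaque top corners at (193,343), (288,343), (298,461), (193,459).

Run:
```python
from h import *
f=lambda n,pts,s,ox,oy,z:np.array([atz(n,(u+.5)/s-.5+ox,(v+.5)/s-.5+oy,z) for u,v in pts])
def rep(n,C):
    c=C.mean(0); e=[np.linalg.norm(C[i]-C[(i+1)%4])*1e3 for i in range(4)]
    y=(C[0]+C[3]-C[1]-C[2])[:2]; x=(C[0]+C[1]-C[2]-C[3])[:2]
    print(n,c.round(4),np.round(e,1),np.degrees(np.arctan2(-y[0],y[1])).round(2),np.degrees(np.arctan2(x[1],x[0])).round(2))
rep('board',f('top',[(145,212),(345,245),(322,385),(119,352)],4,170,130,.016))
print('expected',C+.082*EY)
P=f('side',[(193,343),(288,343),(298,461),(193,459)],3.7,290,190,.06)
print(P.round(4).tolist(),P.mean(0).round(4))
s=r.get_obs(); T=s['tcp_pos']
for sg in(-1,1):
  for k in(0,.003,.006,.009): 
    p=T+sg*EX*.0425-.011*EY+[0,0,k]; q=proj('side',p)[0]; print(sg,k,((q-[290,190])*3.7).round(0))
D=np.load('pics/t3.npy');print([atd('top',u,v,D).round(4) for u,v in[(222,190),(235,215),(200,200)]])
```

```text
board [0.5706 0.2035 0.016 ] [128.   88.8 129.5  89.5] -8.34 -8.44
expected [0.56920339 0.2029565  0.        ]
[[0.5346, -0.2036, 0.06], [0.5925, -0.2119, 0.06], [0.5758, -0.3096, 0.06], [0.5164, -0.2995, 0.06]] [ 0.5549 -0.2561  0.06  ]
-1 0 [176. 301.]
-1 0.003 [176. 297.]
-1 0.006 [176. 293.]
-1 0.009 [176. 289.]
1 0 [326. 302.]
1 0.003 [326. 298.]
1 0.006 [327. 294.]
1 0.009 [327. 290.]
[array([0.6062, 0.219 , 0.015 ]), array([0.5438, 0.1845, 0.016 ]), array([0.5806, 0.2749, 0.0104])]
```

```bash
python3 -m crank '[{"dx":0.002,"dy":-0.001,"dz":0.03,"rx":0,"ry":0,"rz":0,"hand":0.8},{"dx":0.002,"dy":-0.001,"dz":0.06,"rx":0,"ry":0,"rz":0,"hand":0.8},{"dx":0.002,"dy":-0.001,"dz":0.08,"rx":0,"ry":0,"rz":0,"hand":0.8},{"dx":0.002,"dy":-0.001,"dz":0.095,"rx":0,"ry":0,"rz":0,"hand":0.8},{"dx":0.002,"dy":-0.001,"dz":0.095,"rx":0,"ry":0,"rz":0,"hand":0.8},{"dx":0.002,"dy":-0.001,"dz":0.095,"rx":0,"ry":0,"rz":0,"hand":0.8}]' 30
python3 - <<'E'
from h import *
plan([.5545,-.253,.042],171.3)
E
```

```text
clock: 8.93
tcp_pos: [0.5536, -0.2525, 0.0468]
tcp_rot: [0.233, 3.132, -0.0]
contact_force: [-0.4, 0.8, -0.7]
width: 0.0767
P [ 0.5545 -0.253   0.042 ] d mm [-1.  -0.4  4.8] turn [-0.01  0.08  0.2 ]
```

```bash
python3 -m crank '[{"dx":-0.001,"dy":0,"dz":0.005,"rx":0,"ry":0,"rz":0.2,"hand":0.8},{"dx":-0.001,"dy":0,"dz":0.005,"rx":0,"ry":0,"rz":0.2,"hand":0.5},{"dx":-0.001,"dy":0,"dz":0.005,"rx":0,"ry":0,"rz":0.2,"hand":0.3},{"dx":-0.001,"dy":0,"dz":0.005,"rx":0,"ry":0,"rz":0.2,"hand":0.2},{"dx":-0.001,"dy":0,"dz":0.005,"rx":0,"ry":0,"rz":0.2,"hand":0.2},{"dx":-0.001,"dy":0,"dz":0.005,"rx":0,"ry":0,"rz":0.2,"hand":0.2}]' 30
python3 -m crank '[{"dx":-0.001,"dy":0,"dz":0,"rx":0,"ry":0,"rz":0,"hand":0.2},{"dx":-0.001,"dy":0,"dz":-0.01,"rx":0,"ry":0,"rz":0,"hand":0.2},{"dx":-0.001,"dy":0,"dz":-0.04,"rx":0,"ry":0,"rz":0,"hand":0.2},{"dx":-0.001,"dy":0,"dz":-0.08,"rx":0,"ry":0,"rz":0,"hand":0.2},{"dx":-0.001,"dy":0,"dz":-0.08,"rx":0,"ry":0,"rz":0,"hand":0.2}]' 30
python3 - <<'E'
from h import *
im,D=snap('side','s4')
cv2.imwrite('pics/s4c.png',cv2.resize(im[190:360,280:420,::-1],None,fx=3.5,fy=3.5,interpolation=cv2.INTER_CUBIC))
E
```

```text
clock: 9.68
tcp_pos: [0.554, -0.2526, 0.0412]
tcp_rot: [0.239, 3.132, -0.0]
contact_force: [-0.9, 0.4, 5.4]
width: 0.059
clock: 10.3
tcp_pos: [0.5571, -0.2532, 0.1245]
tcp_rot: [0.238, 3.126, -0.001]
contact_force: [0.1, 0.9, -1.2]
width: 0.0593
```

View pics/s4c.png

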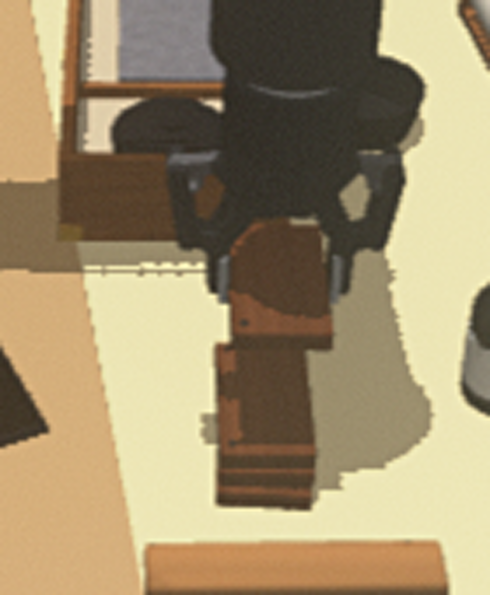

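The plaque is held and the three others are still stacked. The held plaque's bottom front edge runs from about (233,348) to (332,350).

Run:
```python
from h import *
s=r.get_obs();T=s['tcp_pos'];print(T)
for u,v,z in[(233,348,.0038),(332,350,.0038)]:
    p=atz('side',(u+.5)/3.5-.5+280,(v+.5)/3.5-.5+190,T[2]+z); d=p-T; print(p.round(4),'x',(d@EX).round(4),'y',(d@EY).round(4))
B=np.array([.5702,.2034,0])
plan([.50,0,.22],171.4); plan(B+[0,0,.20],171.4); plan(B+[0,0,.0145],171.4)
```

```text
[ 0.5557537  -0.25272208  0.12248782]
[ 0.5241 -0.2947  0.1263] x -0.0249 y -0.0462
[ 0.5814 -0.3045  0.1263] x 0.0331 y -0.0473
P [0.5  0.   0.22] d mm [ 93.1 241.4 -97.8] turn [ 0.01  0.19 -0.12]
P [0.5702 0.2034 0.2   ] d mm [ 54.6 453.1 -77.6] turn [ 0.01  0.19 -0.12]
P [0.5702 0.2034 0.0145] d mm [ 55.3 453.  107.9] turn [ 0.01  0.19 -0.12]
```

```bash
python3 -m crank '[{"dx":0.01,"dy":0.02,"dz":-0.05,"rx":0,"ry":0,"rz":0,"hand":0.2},{"dx":0.03,"dy":0.06,"dz":-0.09,"rx":0,"ry":0,"rz":0,"hand":0.2},{"dx":0.05,"dy":0.11,"dz":-0.098,"rx":0,"ry":0,"rz":0,"hand":0.2},{"dx":0.08,"dy":0.16,"dz":-0.098,"rx":0,"ry":0,"rz":0,"hand":0.2},{"dx":0.093,"dy":0.21,"dz":-0.098,"rx":0,"ry":0,"rz":0,"hand":0.2},{"dx":0.093,"dy":0.26,"dz":-0.098,"rx":0,"ry":0,"rz":0,"hand":0.2},{"dx":0.085,"dy":0.31,"dz":-0.098,"rx":0,"ry":0,"rz":0,"hand":0.2},{"dx":0.075,"dy":0.36,"dz":-0.09,"rx":0,"ry":0,"rz":0,"hand":0.2},{"dx":0.065,"dy":0.41,"dz":-0.08,"rx":0,"ry":0,"rz":0,"hand":0.2},{"dx":0.055,"dy":0.453,"dz":-0.078,"rx":0,"ry":0,"rz":0,"hand":0.2},{"dx":0.055,"dy":0.453,"dz":-0.05,"rx":0,"ry":0,"rz":0,"hand":0.2},{"dx":0.055,"dy":0.453,"dz":-0.03,"rx":0,"ry":0,"rz":0,"hand":0.2}]' 30
python3 - <<'E'
from h import *
B=np.array([.5702,.2034,0])
plan(B+[0,0,.0122],171.5)
im,D=snap('top','t5')
cv2.imwrite('pics/t5c.png',cv2.resize(im[130:278,150:340,::-1],None,fx=4,fy=4,interpolation=cv2.INTER_CUBIC))
print(r.get_obs()['width'],r.get_obs()['contact_force'])
E
```

```text
clock: 11.85
tcp_pos: [0.5681, 0.2037, 0.148]
tcp_rot: [-0.238, -3.13, 0.003]
contact_force: [0.3, -0.1, -1.3]
width: 0.0595
P [0.5702 0.2034 0.0122] d mm [ -2.5   0.3 135.8] turn [-0.11 -0.16 -0.19]
0.059343165358314284 [-1.24257393 -0.41200358 -3.90328406]
```

View pics/t5c.png

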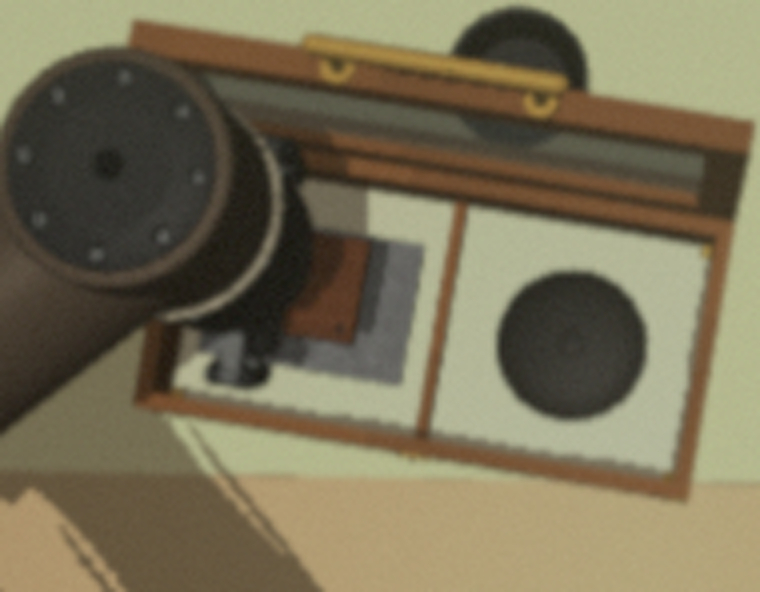

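The right end of the held plaque is visible at (368,238) to (352,342). I'll use that to get its offset in the hand.

Run:
```python
from h import *
s=r.get_obs();T=s['tcp_pos'];A2=np.radians(-8.5);ex=np.array([np.cos(A2),np.sin(A2),0]);ey=np.array([-ex[1],ex[0],0])
q=[]
for u,v in[(369,238),(353,342)]:
    p=atz('top',(u+.5)/4-.5+150,(v+.5)/4-.5+130,T[2]+.0188);q.append(p); d=p-T; print(p.round(4),'x',(d@ex).round(4),'y',(d@ey).round(4))
d=q[0]-q[1];print(np.linalg.norm(d),np.degrees(np.arctan2(d[1],d[0])))
b=[atz('top',(u+.5)/4-.5+150,(v+.5)/4-.5+130,.016) for u,v in[(424,246),(402,383)]];print(np.round(b,4),((b[0]+b[1])/2+.065*ey).round(4))
print(T)
```

```text
[0.5915 0.1509 0.1642] x 0.0322 y -0.0476
[0.5325 0.1584 0.1642] x -0.0273 y -0.0489
0.05950610208453988 -7.289047562743653
[[0.6046 0.1342 0.016 ]
 [0.5185 0.1459 0.016 ]] [0.5712 0.2044 0.016 ]
[0.56674524 0.20273714 0.14541517]
```

```bash
python3 -m crank '[{"dx":-0.002,"dy":0,"dz":0.03,"rx":0,"ry":0,"rz":0,"hand":0.2},{"dx":-0.002,"dy":0,"dz":0.06,"rx":0,"ry":0,"rz":0,"hand":0.2},{"dx":-0.002,"dy":0,"dz":0.085,"rx":0,"ry":0,"rz":0,"hand":0.2},{"dx":-0.002,"dy":0,"dz":0.105,"rx":0,"ry":0,"rz":0,"hand":0.2},{"dx":-0.002,"dy":0,"dz":0.115,"rx":0,"ry":0,"rz":0,"hand":0.2},{"dx":-0.002,"dy":0,"dz":0.12,"rx":0,"ry":0,"rz":0,"hand":0.2},{"dx":-0.002,"dy":0,"dz":0.12,"rx":0,"ry":0,"rz":0,"hand":0.2},{"dx":-0.002,"dy":0,"dz":0.12,"rx":0,"ry":0,"rz":0,"hand":0.2}]' 30
python3 - <<'E'
from h import *
plan(np.array([.5692,.2024,.0122]),171.5);print(r.get_obs()['contact_force'])
E
```

```text
clock: 12.9
tcp_pos: [0.5715, 0.2034, 0.0316]
tcp_rot: [0.239, 3.132, 0.001]
contact_force: [0.1, 0.4, -0.8]
width: 0.0591
P [0.5692 0.2024 0.0122] d mm [ 2.2 -1.4 19.4] turn [ 0.05  0.05 -0.22]
[ 0.08249556  0.38778879 -0.80260304]
```

```bash
python3 -m crank '[{"dx":0.002,"dy":-0.001,"dz":0.008,"rx":0,"ry":0,"rz":-0.2,"hand":0.2},{"dx":0.002,"dy":-0.001,"dz":0.013,"rx":0,"ry":0,"rz":-0.2,"hand":0.2},{"dx":0.002,"dy":-0.001,"dz":0.016,"rx":0,"ry":0,"rz":-0.2,"hand":0.2},{"dx":0.002,"dy":-0.001,"dz":0.017,"rx":0,"ry":0,"rz":-0.2,"hand":0.2},{"dx":0.002,"dy":-0.001,"dz":0.017,"rx":0,"ry":0,"rz":-0.2,"hand":0.2}]' 30
for i in 1; do python3 -m crank '[{"dx":0,"dy":0,"dz":0.001,"rx":0,"ry":0,"rz":0,"hand":0.2},{"dx":0,"dy":0,"dz":0.002,"rx":0,"ry":0,"rz":0,"hand":0.2},{"dx":0,"dy":0,"dz":0.002,"rx":0,"ry":0,"rz":0,"hand":0.2}]' 30; done
```

```text
clock: 13.52
tcp_pos: [0.569, 0.2025, 0.0138]
tcp_rot: [-0.233, -3.133, 0.0]
contact_force: [-0.2, 0.2, -1.2]
width: 0.0593
clock: 13.9
tcp_pos: [0.5691, 0.2026, 0.0122]
tcp_rot: [0.233, 3.133, 0.0]
contact_force: [-2.1, -0.8, 3.2]
width: 0.0588
```

Contact felt (fz rose from -1 to +3 N), so I release.

```bash
python3 -m crank '[{"dx":0,"dy":0,"dz":0,"rx":0,"ry":0,"rz":0,"hand":0.6},{"dx":0,"dy":0,"dz":0,"rx":0,"ry":0,"rz":0,"hand":0.6},{"dx":0,"dy":0,"dz":0,"rx":0,"ry":0,"rz":0,"hand":0.6},{"dx":0,"dy":0,"dz":-0.01,"rx":0,"ry":0,"rz":0,"hand":0.6},{"dx":0,"dy":0,"dz":-0.04,"rx":0,"ry":0,"rz":0,"hand":0.6},{"dx":0,"dy":0,"dz":-0.08,"rx":0,"ry":0,"rz":0,"hand":0.6},{"dx":0,"dy":0,"dz":-0.13,"rx":0,"ry":0,"rz":0,"hand":0.6},{"dx":0,"dy":-0.05,"dz":-0.18,"rx":0,"ry":0,"rz":0,"hand":0.6},{"dx":0.04,"dy":-0.10,"dz":-0.23,"rx":0,"ry":0,"rz":0,"hand":0.6},{"dx":0.07,"dy":-0.15,"dz":-0.28,"rx":0,"ry":0,"rz":0,"hand":0.6},{"dx":0.07,"dy":-0.21,"dz":-0.33,"rx":0,"ry":0,"rz":0,"hand":0.0},{"dx":0.07,"dy":-0.26,"dz":-0.33,"rx":0,"ry":0,"rz":0,"hand":0.0}]' 30
python3 - <<'E'
from h import *
print(r.get_obs()['contact_force'])
im,D=snap('top','t6')
cv2.imwrite('pics/t6c.png',cv2.resize(im[130:278,150:340,::-1],None,fx=4,fy=4,interpolation=cv2.INTER_CUBIC))
E
```

```text
clock: 15.4
tcp_pos: [0.468, -0.0144, 0.3329]
tcp_rot: [0.23, 3.129, 0.002]
contact_force: [1.2, 0.7, -0.0]
width: 0.0423
[ 1.20219575  0.71439577 -0.00296555]
```

View pics/t6c.png

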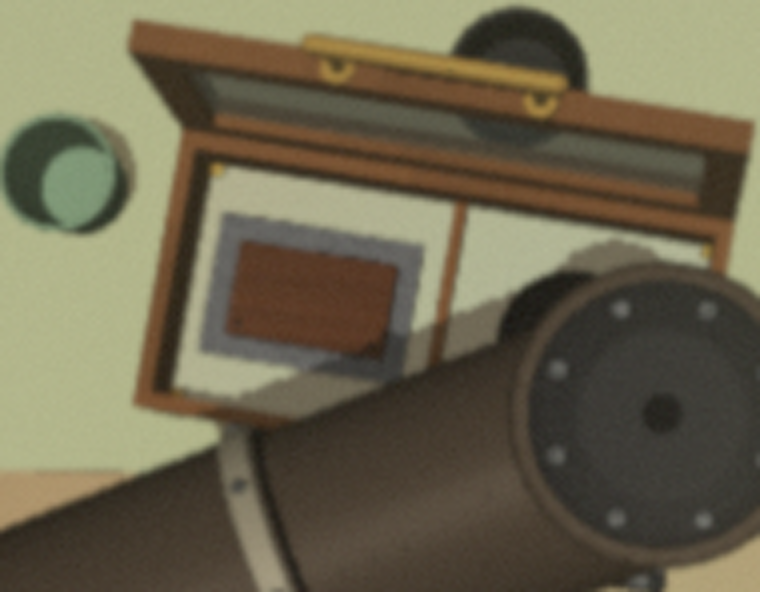

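The plaque lies on the board, with corners at (243,240), (400,266), (384,360), (227,333). The board's corners are (224,212), (424,245), (402,383), (200,352). Now the numbers.

Run:
```python
from h import *
f=lambda pts,z:np.array([atz('top',(u+.5)/4-.5+150,(v+.5)/4-.5+130,z) for u,v in pts])
def rep(n,C):
    c=C.mean(0); e=[np.linalg.norm(C[i]-C[(i+1)%4])*1e3 for i in range(4)]
    y=(C[0]+C[3]-C[1]-C[2])[:2]; x=(C[0]+C[1]-C[2]-C[3])[:2]
    print(n,c.round(4),np.round(e,1),np.degrees(np.arctan2(-y[0],y[1])).round(2),np.degrees(np.arctan2(x[1],x[0])).round(2)); return c
b=rep('board',f([(224,212),(424,245),(402,383),(200,352)],.016))
im=cv2.imread('pics/t6.png')
hsv=cv2.cvtColor(im,cv2.COLOR_BGR2HSV); m=np.zeros(im.shape[:2],np.uint8)
lo=((hsv[...,1]>95)&((hsv[...,0]<15)|(hsv[...,0]>170))).astype(np.uint8); m[185:225,202:254]=lo[185:225,202:254]
n,l,st,ce=cv2.connectedComponentsWithStats(m); k=1+st[1:,4].argmax(); rr=cv2.minAreaRect(cv2.findContours((l==k).astype(np.uint8),0,2)[0][0]); print(st[k],ce[k],rr, atz('top',*ce[k],.031).round(4))
p=rep('plq',f([(243,240),(400,266),(384,360),(227,333)],.031))
print('off x,y mm',((p-b)@EX*1e3).round(1),((p-b)@EY*1e3).round(1))
D=np.load('pics/t6.npy'); print([atd('top',u,v,D)[2].round(4) for u,v in[(213,195),(245,200),(210,210),(228,205)]])
plan(pull(1.66)+[0,0,.06],171.3);plan(pull(1.66)+[0,0,-.019],171.3)
```

```text
board [0.5709 0.2036 0.016 ] [128.   87.5 128.7  89.3] -8.08 -7.9
[207 191  42  28 897] [227.4548495  204.42251951] ((227.50001525878906, 204.5), (39.291358947753906, 23.18025779724121), 9.462321281433105) [0.5686 0.202  0.031 ]
plq [0.5684 0.2007 0.031 ] [99.4 59.1 99.3 58.7] -8.61 -8.22
off x,y mm -2.1 -3.3
[np.float64(0.0321), np.float64(0.0338), np.float64(0.0308), np.float64(0.033)]
P [0.6682 0.1049 0.3439] d mm [-180.7  152.4   -6.7] turn [0.07 0.39 0.19]
P [0.6682 0.1049 0.2649] d mm [-180.1  152.3   72.3] turn [0.07 0.39 0.19]
```

The plaque is about 2–3 mm off the board's centre, square to within 0.5°, and flat, which is good. Next I go to the pull.

```bash
python3 -m crank '[{"dx":-0.05,"dy":0.04,"dz":-0.03,"rx":0,"ry":0,"rz":0,"hand":0},{"dx":-0.10,"dy":0.08,"dz":-0.03,"rx":0,"ry":0,"rz":0,"hand":0},{"dx":-0.14,"dy":0.12,"dz":-0.02,"rx":0,"ry":0,"rz":0,"hand":0},{"dx":-0.18,"dy":0.152,"dz":-0.007,"rx":0,"ry":0,"rz":0,"hand":0},{"dx":-0.18,"dy":0.152,"dz":-0.007,"rx":0,"ry":0,"rz":0,"hand":0},{"dx":-0.18,"dy":0.152,"dz":-0.007,"rx":0,"ry":0,"rz":0,"hand":0},{"dx":-0.18,"dy":0.152,"dz":-0.007,"rx":0,"ry":0,"rz":0,"hand":0}]' 40
python3 - <<'E'
from h import *
e=[atz('top',(u+.5)/4-.5+150,(v+.5)/4-.5+130,.287) for u,v in[(305,42),(568,85)]]; print(np.round(e,4),np.mean(e,0).round(4),pull(1.66).round(4))
plan(pull(1.66)+[0,0,-.019],171.3)
E
```

```text
clock: 16.32
tcp_pos: [0.6686, 0.1097, 0.3382]
tcp_rot: [0.234, 3.131, 0.001]
contact_force: [0.5, 0.7, 0.7]
width: 0.0427
[[0.6786 0.1721 0.287 ]
 [0.6581 0.0354 0.287 ]] [0.6683 0.1038 0.287 ] [0.6682 0.1049 0.2839]
P [0.6682 0.1049 0.2649] d mm [-0.2 -4.9 73.3] turn [0.06 0.11 0.16]
```

```bash
python3 -m crank '[{"dx":0,"dy":-0.003,"dz":0.03,"rx":0,"ry":0,"rz":0.2,"hand":0},{"dx":0,"dy":-0.003,"dz":0.055,"rx":0,"ry":0,"rz":0.2,"hand":0},{"dx":0,"dy":-0.003,"dz":0.07,"rx":0,"ry":0,"rz":0.2,"hand":0},{"dx":0,"dy":-0.003,"dz":0.073,"rx":0,"ry":0,"rz":0.2,"hand":0},{"dx":0,"dy":-0.003,"dz":0.073,"rx":0,"ry":0,"rz":0.2,"hand":-0.4},{"dx":0,"dy":-0.003,"dz":0.073,"rx":0,"ry":0,"rz":0.2,"hand":-0.7},{"dx":0,"dy":-0.003,"dz":0.073,"rx":0,"ry":0,"rz":0.2,"hand":-1},{"dx":0,"dy":-0.003,"dz":0.073,"rx":0,"ry":0,"rz":0.2,"hand":-1},{"dx":0,"dy":-0.003,"dz":0.073,"rx":0,"ry":0,"rz":0.2,"hand":-1},{"dx":0,"dy":-0.003,"dz":0.073,"rx":0,"ry":0,"rz":0.2,"hand":-1}]' 40
python3 - <<'E'
from h import *
s=r.get_obs(); M=R.from_rotvec(s['tcp_rot'])
plan(pull(1.66)+[0,0,-.019],171.3)
for t in (1.6,1.5,1.4,1.3,1.2,1.15,1.1,1.05,1.03): print(t,(M.inv().apply(pull(t)+[0,0,-.019]-s['tcp_pos'])*1e3).round(1))
E
```

```text
clock: 17.58
tcp_pos: [0.6693, 0.1073, 0.2647]
tcp_rot: [0.238, 3.13, 0.001]
contact_force: [0.1, -0.9, 5.8]
width: 0.0094
P [0.6682 0.1049 0.2649] d mm [ 0.7 -2.6 -0.2] turn [ 0.04  0.12 -0.01]
1.6 [13.3 -2.6 -1.5]
1.5 [34.3 -2.6 -2. ]
1.4 [55.2 -2.6 -0.4]
1.3 [75.9 -2.6  3.3]
1.2 [96.1 -2.6  9. ]
1.15 [106.   -2.6  12.6]
1.1 [115.7  -2.6  16.7]
1.05 [125.1  -2.6  21.3]
1.03 [128.8  -2.6  23.2]
```

```bash
python3 -m crank '[{"dx":0.013,"dy":0,"dz":-0.0015,"rx":0,"ry":0,"rz":0,"hand":-1},{"dx":0.034,"dy":0,"dz":-0.002,"rx":0,"ry":0,"rz":0,"hand":-1},{"dx":0.055,"dy":0,"dz":-0.0005,"rx":0,"ry":0,"rz":0,"hand":-1},{"dx":0.076,"dy":0,"dz":0.0033,"rx":0,"ry":0,"rz":0,"hand":-1},{"dx":0.096,"dy":0,"dz":0.009,"rx":0,"ry":0,"rz":0,"hand":-1},{"dx":0.106,"dy":0,"dz":0.0126,"rx":0,"ry":0,"rz":0,"hand":-1},{"dx":0.116,"dy":0,"dz":0.0167,"rx":0,"ry":0,"rz":0,"hand":-1},{"dx":0.125,"dy":0,"dz":0.0213,"rx":0,"ry":0,"rz":0,"hand":-1},{"dx":0.127,"dy":0,"dz":0.0223,"rx":0,"ry":0,"rz":0,"hand":-1},{"dx":0.127,"dy":0,"dz":0.0223,"rx":0,"ry":0,"rz":0,"hand":-1},{"dx":0.127,"dy":0,"dz":0.0223,"rx":0,"ry":0,"rz":0,"hand":-1},{"dx":0.127,"dy":0,"dz":0.0223,"rx":0,"ry":0,"rz":0,"hand":-1}]' 40
python3 - <<'E'
from h import *
s=r.get_obs(); g=s['tcp_pos']+[0,0,.019]-H; print(s['width'],s['contact_force'],'angle',np.arctan2(g[2],-(g@EX))-np.arctan2(.009,.21),'rad',np.hypot(g[2],g@EX))
im,D=snap('side','s7'); cv2.imwrite('pics/s7c.png',cv2.resize(im[100:350,220:440,::-1],None,fx=2.4,fy=2.4,interpolation=cv2.INTER_CUBIC))
E
```

```text
clock: 19.08
tcp_pos: [0.5434, 0.1265, 0.2413]
tcp_rot: [-0.239, -3.132, 0.0]
contact_force: [-1.7, 0.8, 6.0]
width: 0.0098
0.009791983116623559 [-1.69334016  0.84021299  5.99255717] angle 1.0363511860005978 rad 0.20965545163771865
```

View pics/s7c.png

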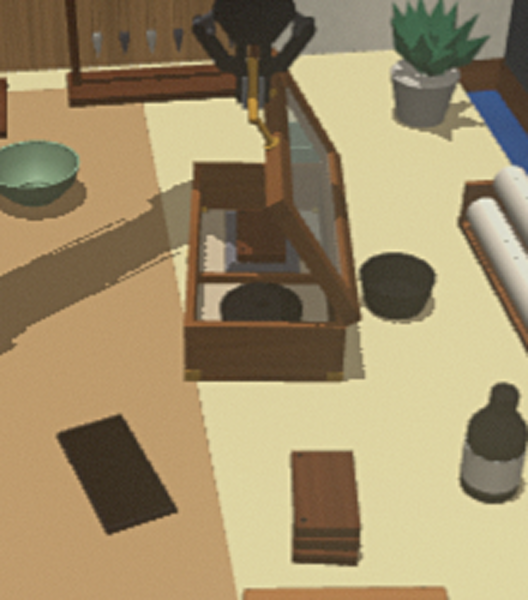

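The lid is held by the pull at (255,90), at about 1.04 rad. The plaque is on the board at (260,237), the inkstone at (260,300) is in place, and three plaques are still stacked at (325,505).

```bash
python3 -c "
from cell import r;print(r.job_done());s=r.get_obs();print(s['clock'],s['width'],s['tcp_pos'])"
```

```text
the job is handed in; nothing more can be done
None
the job is handed in; nothing more can be done
```

The job is done and handed in at about 19 s on the robot's clock. I raised the lid to about 1.58 rad and let go, and the springs held it open. I then laid the top rosewood plaque on the felt board. Last, I pinched the pull again and drew the lid down to just below its balance point, where the gripper still holds it.

**Last checks**
- **Lid:** it works out at 1.04 rad from the gripper position, against the balance point of 1.10. The bar is still gripped (opening 9.8 mm), and the force on the tool is about 6 N.
- **Plaque:** it lies flat, with its top measured at about 31–34 mm (31 expected). It is square to the board within about 0.5°, and about 2–3 mm off centre. I left that offset as it was. My two estimates differed by about 1.4 mm along the board, and the camera calibration is only good to about 2 mm.
- **Everything else:** the last picture shows the other three plaques still stacked and the inkstone where it lay. Nothing in view looked moved, but I checked that by eye only.

The side and top cameras disagreed by about 4 mm on where the stack was, so I went by the top view when placing the plaque. The first two move calls were refused because some row keys were missing. Neither moved the arm.

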